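# Put the oiled long dice up to dry and stopper the oil

### The arm

A 6-joint arm with a two-finger parallel gripper is mounted at the origin on the work surface. World frame = base frame: x ahead of the robot, y to its left, z up, the work surface at z = 0. Lengths are in m, angles in rad, forces in N, time in s.
With the tool pointing down it reaches from about 0.375 to 0.9 m from the base axis. Payload 3.1 kg.
Tool frame: the origin (TCP) lies midway between the tips of the shut fingers; the grasp point (between the pads) lies 19 mm behind it (manip.pinch_z is the distance from the TCP to the grasp point, in m); z points along the fingers, y is the line along which they close (so a half turn about z gives the same grasp; the last joint's range is limited). The gripper opens to 85 mm and grips with 20 to 120 N. Pads are 22 mm wide; open, the fingers measure 114 mm over their backs; the gripper's body (76 mm by 85 mm) begins 54 mm behind the grasp point. The pads swing forward as they close: fully open they stand 13 mm farther back than shut.
Start: joints at [-1.313, 0.527, 1.433, -0, 1.181, -0.178], TCP at [0.264, -0.567, 0.231] pointing down, gripper open.
Joint ranges: [-3.08, 3.08], [-0.75, 2.2], [0.22, 2.44], [-1.43, 4.57], [0, 2.65], [-2.85, 2.85]. Speed limits (rad/s): [2.79, 2.79, 3.14, 3.14, 3.14, 3.14].

### API

Orientations are given as a unit quaternion [x, y, z, w].
In Python, from station import manip, viewer, ticket gives the robot as it stands.
- The arm moves only by the shell command python3 -m creep 'ROWS' [FORCE]. ROWS is JSON, a list of rows, each an object with "slide": the shift along the tool's x, y, z in cm, a list of three; "angular": the turn, a rotation vector about the tool's x, y, z in rad, a list of three; "claw": the opening, from -1 (shut) to 1 (fully open). A call has 1 to 10 rows; each row shifts and turns the commanded pose from where the row before left it, along the tool's axes as they then stand; what a row does not reach is not made up. A row lasts 1/12 s, in which the tool goes at most 41.7 mm and 7.16 degrees, less where a joint would pass 70% of its speed; a pose out of reach is approached as far as the arm can. A call with a gripper value outside its range is refused whole. The fingers move at their own pace and stop on an object; FORCE is the grip in N (left out, the last holds). Time passes only in rows, so rows that do not move let the fingers close. It gives the time, the measured TCP pose, the force, the opening and the grip force at its end, in the units of the state.
- manip.sense(): the state, without advancing time (a new reading comes with each control period).
- viewer.snapshot(name): name is "side" or "top"; returns the picture (400x640x3 uint8, blue, green, red); there is no depth.
- viewer.calibration(name): a dict with "fov_y" (degrees; the focal length in pixels is half the picture's height over the tangent of half this angle, whatever the lens; pixels are square), "cx", "cy" (the principal point, pixels), "T" (4x4, takes a point from camera to world coordinates). Camera axes: x right, y up, looking along -z (the intrinsics and any distortion apply to the point x, -y, -z); pixel columns grow to the right and rows downward; lengths in m; the calibration is good to about 2 mm. A picture is of the moment at which its call begins. calibration takes no time and is no camera call.
- ticket.sign_off(): hands the job in; it is judged then, once.
The state is a dict: "t": time; "q": joint angles; "qd": joint speeds; "tau": joint torques, N m; "tcp_pos": TCP position; "tool_rot": TCP orientation; "force": force on the tool from outside, world axes, zero at the start; "ft_torque": the same for the moment, N m; "finger_gap": opening from 0.0 (shut) to 1.0 (fully open); "gripper_force": force on a finger pad.
Only numpy, scipy, OpenCV 4.12 (cv2) and the standard library are available. Lean on these libraries where they do the work, as an engineer would, in place of code of your own. Each camera call takes 0.05 s, during which the arm holds its last target. There are 200 camera calls.

### The job

The two long bone dice in the walnut tray have just been oiled: lay both straight across the narrow top of the drying ridge, each balanced at its middle, a finger's width clear of one another and of the small cube already drying there, without dropping them. Close the upright oil flask too, with its stopper set fully home. Leave the cube on the ridge, the magnifier, the pip drill and the burnisher as they are.

Things in the scene. Friction and masses are not known exactly. Their poses are not given: they have to be found in the camera images.
- stand: Fixed walnut drying ridge. Origin: centre of the underside of its foot, on the counter; z up. Sizes in mm: foot 70 (x) x 300 (y) x 12 high; on it stands an upright board 16 thick (x), 320 long (y), whose flat top is 85 above the origin. The ridge runs along the body's y axis; dice are laid across it, along its x axis.
- tray: Walnut dice tray, fixed, open-topped, 170 (x) x 240 (y) x 28 mm high outside, walls 8 mm thick, inner floor 8 mm above the origin. Origin: centre of its underside; z up.
- die_a: Long four-sided bone die, a bar 80 x 22 x 22 mm with a row of dark pips on its long sides, about 75 g. Origin at its centre, x along its length. It starts lying flat in the tray, beside its twin and a rough cube.
- die_b: The twin of die_a: 80 x 22 x 22 mm bar, origin at its centre, x along its length; starts lying flat in the tray.
- rough_cube: Rough bone cube, 24 mm, origin at its centre, loose in the tray between the two long dice. It is not part of the work and may be nudged.
- ridge_cube: Bone cube, 24 mm, one pip a side, origin at its centre. It sits loose on top of the ridge, anywhere within 60 mm of the middle of its length. Leave it there.
- flask: Blue glazed oil flask, loose, about 450 g, standing upright. Origin: centre of its underside, z up along its axis. Body 78 mm in diameter, sloping shoulder from 45 to 62 mm high, then a straight neck 32 mm outside and 25 mm inside; the rim is 100 mm above the origin, the bore about 38 mm deep.
- flask_mouth (a point): Centre of the flask's open mouth, level with its rim (100 mm above the flask's origin).
- stopper: Round stopper, about 60 g, standing upright on its narrow end on the counter. Origin: centre of its narrow end, z up its axis. Brass taper 16 mm in diameter at the end growing to 22 mm at 26 mm up, then a walnut head 34 mm in diameter and 18 mm high (total 44 mm). Fully home, the head's underside rests on the flask's rim, its origin 74 mm above the flask's origin.
- magnifier: Brass magnifier on a stand, loose bystander: base disc 80 mm in diameter, post, upright round lens in the body's y-z plane with its centre 118 mm up; 156 mm high in all, 76 mm wide. Origin: centre of its underside.
- drill: Steel pip drill, loose bystander lying along its x axis: from -55 to +63 mm, 18 mm thick. Origin on the counter under it.
- burnisher: Agate burnisher with wooden handle, loose bystander lying along its x axis: from -60 to +72 mm, 20 mm thick. Origin on the counter under it. Farther to the right, out of the way (beyond y = -0.46 m), stands a tilting tin bin of rough cubes in a frame, 170 mm high.

How it is judged:
At the end, for the whole second after the job is handed in: Both dice rest on the ridge (centres within 12 mm of its middle plane, 155 mm of its middle, 91-101 mm up, square within 0.3 rad, over 34 mm from each other and the cube); flask upright within 0.1 rad; stopper home: within 5 mm of the axis, 70-78 mm up, aligned within 0.1 rad (x of die_a in the frame of stand between -0.012 and 0.012 m and y of die_a in the frame of stand between -0.155 and 0.155 m and z of die_a in the frame of stand between 0.091 and 0.101 m and angle between the x axis of each of die_a, die_b and the x axis of stand, either way round below 0.3 rad and distance between each of die_a, die_b and ridge_cube above 0.034 m and linear speed of each of die_a, die_b, flask, stopper below 0.02 m/s and x of die_b in the frame of stand between -0.012 and 0.012 m and y of die_b in the frame of stand between -0.155 and 0.155 m and z of die_b in the frame of stand between 0.091 and 0.101 m and distance between die_a and die_b above 0.034 m and horizontal distance between stopper and flask_mouth below 0.005 m and z of stopper in the frame of flask between 0.07 and 0.078 m and angle between the z axis of stopper and the z axis of flask, either way round below 0.1 rad and angle between flask's own z axis and vertical below 0.1 rad); the robot touches nothing.
It fails at once if the cube drying on the ridge is moved more than 12 mm (distance of ridge_cube from where it was at the start of the episode above 0.012 m).
It fails at once if the magnifier, drill or burnisher is moved more than 30 mm (distance of any of magnifier, drill, burnisher from where it was at the start of the episode above 0.03 m).
It fails at once if the oil flask is tipped by more than 0.4 rad (angle between flask's own z axis and vertical above 0.4 rad).
It fails at once if a long die is dropped (free of the fingers and faster than 0.5 m/s, a fall of about 13 mm) ((linear speed of die_a above 0.5 m/s and contact force between the fingers and die_a below 0.05 N) or (linear speed of die_b above 0.5 m/s and contact force between the fingers and die_b below 0.05 N)).
It also fails if it takes over 67 s, if anything falls off the work surface, if the arm or the gripper's body presses on something with over 40 N, if the wrist force passes 120 N, or if a joint passes its speed limit or range.

## Working session

There is one attempt and no reset: what is moved stays moved. The work goes in short steps, Python scripts to look and compute and a shell command to move; the robot and the scene stay as the last step left them, time stands still between calls to the robot, and variables do not carry over. Pictures are saved under pics/ and viewed, at most 10 in all, crops included, and the job is handed in when it is done.

```bash
ls; mkdir -p pics
python3 - <<'E'
from station import manip, viewer, ticket
import cv2
for n in ("side","top"):
    im=viewer.snapshot(n); cv2.imwrite(f"pics/{n}0.png",im); print(n,viewer.calibration(n))
s=manip.sense(); print({k:s[k] for k in("t","tcp_pos","tool_rot","finger_gap","force")}, manip.pinch_z)
E
```

```text
pics
side {'fov_y': 47.36120187516272, 'cx': 319.01536889415337, 'cy': 199.3788547974906, 'T': array([[-0.97846754,  0.12668213, -0.16295062,  0.39059724],
       [-0.20552931, -0.67048706,  0.71288485,  0.76255572],
       [-0.01894651,  0.73102582,  0.68208671,  0.81924965],
       [ 0.        ,  0.        ,  0.        ,  1.        ]])}
top {'fov_y': 57.13107078605428, 'cx': 311.96109226651146, 'cy': 204.30541564532166, 'T': array([[-1.62625171e-02,  9.90624312e-01, -1.35642926e-01,
         4.65634999e-01],
       [-9.99866588e-01, -1.63195633e-02,  6.91458027e-04,
        -2.94463997e-02],
       [-1.52865817e-03,  1.35636074e-01,  9.90757548e-01,
         9.43577555e-01],
       [ 0.00000000e+00,  0.00000000e+00,  0.00000000e+00,
         1.00000000e+00]])}
{'t': 0.1, 'tcp_pos': array([ 0.26366599, -0.56593337,  0.23042831]), 'tool_rot': array([ 9.76358887e-01,  2.16153480e-01, -5.10699471e-05, -9.97007630e-04]), 'finger_gap': 0.9981178854848662, 'force': array([ 0.14510081, -0.3207175 ,  0.18341894])} 0.0187
```

View pics/top0.png

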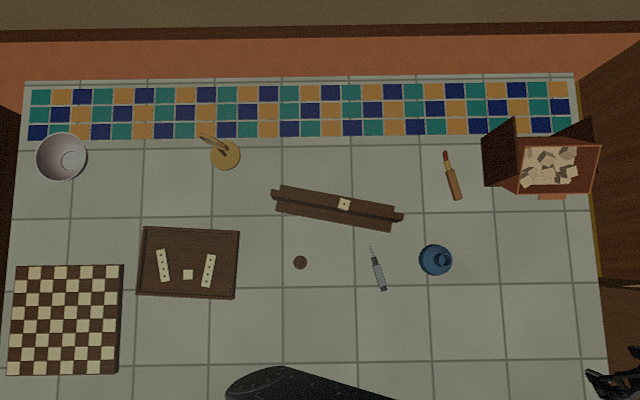

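View pics/side0.png

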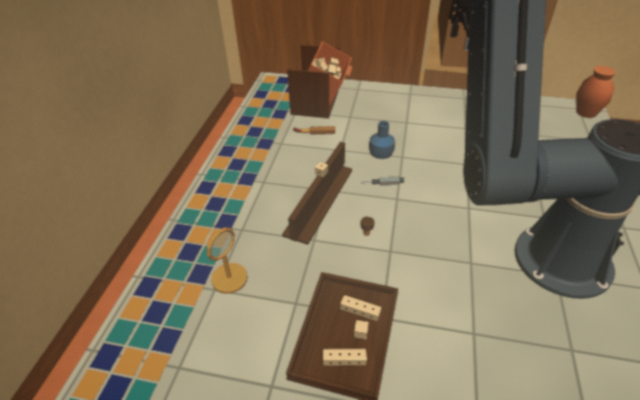

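The top view shows the dice at about (163,265) and (208,270), the rough cube at (188,274) and the ridge cube at (344,203). The stopper is at (300,262), the drill at (377,270) and the flask at (436,260). In the side view, the dice are at (361,307) and (345,356), the flask at (382,140) and the stopper at (368,224). Next I'll zoom in and compute blobs.

```bash
cat > h.py <<'E'
import numpy as np, cv2
from station import manip, viewer, ticket
C={n:viewer.calibration(n) for n in("top","side")}
def ray(n,u,v):
    c=C[n]; f=200/np.tan(np.radians(c["fov_y"]/2)); T=c["T"]
    d=T[:3,:3]@np.array([(u-c["cx"])/f,-(v-c["cy"])/f,-1]); return T[:3,3],d/np.linalg.norm(d)
def plane(n,p,z):
    o,d=ray(n,*p); return o+d*(z-o[2])/d[2]
def tri(pt,ps):
    o1,d1=ray("top",*pt); o2,d2=ray("side",*ps)
    A=np.stack([d1,-d2],1); t=np.linalg.lstsq(A,o2-o1,rcond=None)[0]
    a,b=o1+t[0]*d1,o2+t[1]*d2; return (a+b)/2,np.linalg.norm(a-b)
def proj(n,P):
    c=C[n]; f=200/np.tan(np.radians(c["fov_y"]/2)); p=np.linalg.inv(c["T"])@np.append(P,1)
    return c["cx"]+f*p[0]/-p[2], c["cy"]-f*p[1]/-p[2]
def blobs(mask,roi,amin):
    x0,y0,x1,y1=roi; m=np.zeros_like(mask); m[y0:y1,x0:x1]=mask[y0:y1,x0:x1]
    n,l,st,ce=cv2.connectedComponentsWithStats(m.astype(np.uint8)); out=[]
    for i in range(1,n):
        if st[i,4]>=amin:
            cs=max(cv2.findContours((l==i).astype(np.uint8),0,1)[0],key=cv2.contourArea)
            out.append((ce[i],st[i,4],cv2.minAreaRect(cs)))
    return out
E
python3 - <<'E'
from h import *
np.set_printoptions(precision=4,suppress=True)
t=cv2.imread("pics/top0.png"); s=cv2.imread("pics/side0.png")
def bone(im): return (im[...,2]>135)&(im[...,2].astype(int)-im[...,0]>12)
def blue(im): 
    h=cv2.cvtColor(im,cv2.COLOR_BGR2HSV); return (h[...,0]>95)&(h[...,0]<125)&(h[...,1]>70)
def dark(im): return im.max(2)<100
for nm,im,f,roi,a in [("dice t",t,bone,(145,235,232,292),30),("dice s",s,bone,(305,285,390,375),30),
  ("rc t",t,bone,(330,192,358,216),30),("rc s",s,bone,(308,155,334,182),20),
  ("flask t",t,blue,(410,235,465,285),50),("flask s",s,blue,(360,112,400,165),50),
  ("stop t",t,dark,(285,247,315,277),20),("stop s",s,dark,(355,210,380,240),20)]:
    for b in blobs(f(im),roi,a): print(nm,b[0],b[1],[np.round(x,1) for x in b[2]])
def cr(im,x,y,w,h,k): return cv2.resize(im[y:y+h,x:x+w],(w*k,h*k),interpolation=cv2.INTER_CUBIC)
o=np.zeros((600,800,3),np.uint8)
def put(a,x,y): o[y:y+a.shape[0],x:x+a.shape[1]]=a
put(cr(t,262,180,148,55,4),0,0); put(cr(t,408,235,50,50,4),600,0)
put(cr(t,140,225,100,75,4),0,225); put(cr(s,275,130,80,115,3),405,225)
put(cr(s,358,112,45,55,6),530+0,225) if 0 else put(cr(s,358,112,32,55,4),650,225)
put(cr(s,350,205,40,35,3),650,450); put(cr(t,280,245,40,35,3),405,0+100+0) if 0 else None
cv2.imwrite("pics/z1.png",o)
E
```

```text
dice t [162.3247 265.2944] 231 [array([162.3, 265.3]), array([31.9,  8.1]), np.float64(80.5)]
dice t [207.8348 270.2261] 230 [array([207.7, 270.3]), array([ 7.8, 32.6]), np.float64(11.3)]
dice t [187.4416 273.9481] 77 [array([187.5, 274. ]), array([8., 9.]), np.float64(90.0)]
dice s [308.3737 295.4474] 190 [array([310. , 300.5]), array([31., 10.]), np.float64(90.0)]
dice s [360.6176 306.1667] 510 [array([360.3, 306.6]), array([40.8, 13.6]), np.float64(18.4)]
dice s [360.9171 328.1244] 217 [array([360.8, 328.4]), array([13.5, 16.6]), np.float64(9.5)]
dice s [387.0331 360.8344] 151 [array([386. , 355.5]), array([37.,  6.]), np.float64(90.0)]
dice s [344.3144 355.7583] 633 [array([344.5, 356.1]), array([15.3, 43.2]), np.float64(88.5)]
rc t [343.4348 203.7717] 92 [array([343.4, 203.8]), array([9.8, 9.8]), np.float64(15.9)]
rc s [316.3669 165.3549] 417 [array([319., 168.]), array([26., 22.]), np.float64(90.0)]
flask t [434.9713 259.4172] 767 [array([435. , 259.5]), array([29., 32.]), np.float64(90.0)]
flask s [383.4834 141.6954] 151 [array([383.1, 141.9]), array([ 9.9, 17.9]), np.float64(79.7)]
stop t [299.7582 262.0719] 153 [array([299.8, 261.9]), array([13. , 13.4]), np.float64(26.6)]
stop s [366.7692 224.2735] 117 [array([366.8, 224.1]), array([11.6, 11.2]), np.float64(63.4)]
```

View pics/z1.png

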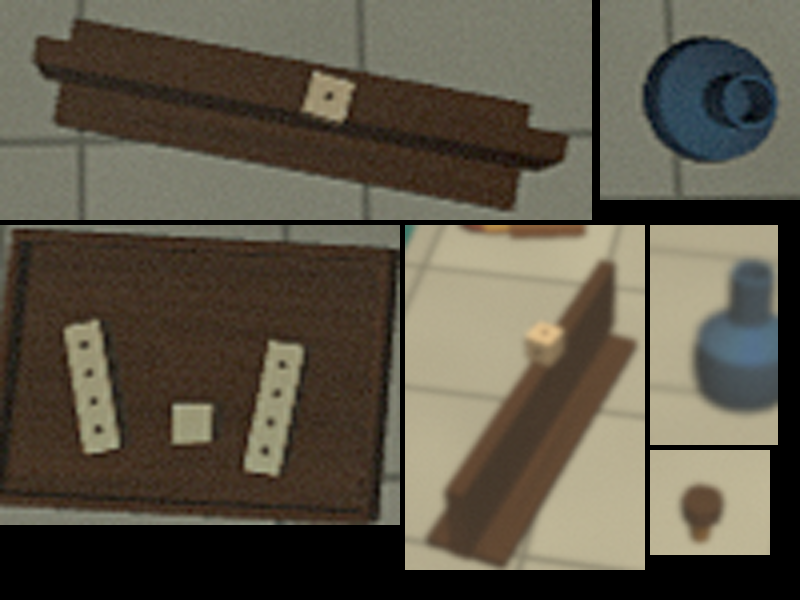

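The zoom shows the flask mouth at top (444.3,260.3) and side (383.5,122.5). The ridge top ends are at top (271.5,192.8) and (403.2,216.9), and at side (290,219) and (342.3,143). The ridge cube is at side (321.7,169.3).

Run:
```python
from h import *
np.set_printoptions(precision=4,suppress=True)
def pr(n,a,b): p,e=tri(a,b); print(n,p,"gap %.4f"%e)
pr("dieR",(207.8,270.2),(360.6,306.2)); pr("dieL",(162.3,265.3),(344.3,355.8)); pr("rough",(187.4,273.9),(360.9,328.1))
pr("ridge cube",(343.4,203.8),(321.7,169.3)); pr("mouth",(444.3,260.3),(383.5,122.5))
pr("ridge L",(271.5,192.8),(290,219)); pr("ridge R",(403.2,216.9),(342.3,143))
pr("stopper head",(299.8,262.),(366.8,223))
L,R=plane("top",(271.5,192.8),.085),plane("top",(403.2,216.9),.085); print("ridge plane",L,R,np.linalg.norm(L-R),"mid",(L+R)/2,"ang",np.arctan2(*(L-R)[[1,0]]))
for n,c,a,l in(("dieR",(207.8,270.2),11.3+90,16),("dieL",(162.3,265.3),80.5,16)):
    d=np.array([np.cos(np.radians(a)),np.sin(np.radians(a))])*l
    p,q=plane("top",np.array(c)+d,.03),plane("top",np.array(c)-d,.03)
    print(n,(p+q)/2,np.linalg.norm(p-q),"ang",np.arctan2(*(q-p)[[1,0]]))
print("stop",plane("top",(299.8,262.),.035),"cube",plane("top",(343.4,203.8),.097),"mouth",plane("top",(444.3,260.3),.1))
print("mag base",plane("top",(225,156),.01),"drill ends",plane("top",(370,248),.009),plane("top",(383,290),.009))
print(plane("top",(141,262),.02),plane("top",(237,265),.02))
for a in((444.3,260.3),):print(proj("side",plane("top",a,.1)))
```

```text
dieR [0.4316 0.2291 0.0254] gap 0.0003
dieL [0.4458 0.342  0.0248] gap 0.0006
rough [0.4237 0.279  0.0258] gap 0.0003
ridge cube [ 0.5807 -0.1034  0.0953] gap 0.0021
mouth [ 0.4486 -0.3268  0.1039] gap 0.0011
ridge L [0.6159 0.0663 0.08  ] gap 0.0054
ridge R [ 0.5509 -0.2453  0.0784] gap 0.0009
stopper head [0.4487 0.002  0.0346] gap 0.0009
ridge plane [0.6123 0.0654 0.085 ] [ 0.5498 -0.2437  0.085 ] 0.3152948733928214 mid [ 0.581  -0.0892  0.085 ] ang 1.3714004776849116
dieR [0.4321 0.2278 0.03  ] 0.07678962632593717 ang -0.17924887981124693
dieL [0.4458 0.3399 0.03  ] 0.07840719440267765 ang 0.2050174457739166
stop [0.4482 0.002  0.035 ] cube [ 0.5815 -0.1032  0.097 ] mouth [ 0.448  -0.3282  0.1   ]
mag base [0.7246 0.195  0.01  ] drill ends [ 0.4798 -0.1749  0.009 ] [ 0.3755 -0.2033  0.009 ]
[0.4543 0.3972 0.02  ] [0.4431 0.1584 0.02  ]
(np.float64(383.87334753015085), np.float64(123.4094956788547))
```

```bash
cat > d.py <<'E'
# python3 d.py x y z yaw : remaining slide (cm, tool axes) and turn about tool z from the measured pose
import sys; from h import *; from scipy.spatial.transform import Rotation as R
x,y,z,yaw=map(float,sys.argv[1:]); s=manip.sense(); r=R.from_quat(s["tool_rot"]); M=r.as_matrix()
a=np.arctan2(M[1,0],M[0,0])
print("t %.2f"%s["t"],"tcp",s["tcp_pos"].round(4),"yaw %.3f"%a,"slide",(100*M.T@(np.array([x,y,z])-s["tcp_pos"])).round(2),"turn %.3f"%(a-yaw),"tilt %.3f"%np.arccos(-M[2,2]),"gap %.3f F %.1f"%(s["finger_gap"],s["gripper_force"]),"force",np.round(s["force"],1),"q",np.round(s["q"],2))
E
python3 -m creep '[{"slide":[0,0,0],"angular":[0,0,0.106],"claw":0.4},{"slide":[0,0,0],"angular":[0,0,0.106],"claw":0.4},{"slide":[0,0,0],"angular":[0,0,0.106],"claw":0.4},{"slide":[0,0,0],"angular":[0,0,0.106],"claw":0.4},{"slide":[0,0,0],"angular":[0,0,0.106],"claw":0.4},{"slide":[0,0,0],"angular":[0,0,0.106],"claw":0.4}]' 40
python3 d.py 0.4484 0.002 0.13 -0.2
python3 -m creep '[{"slide":[0.4,-3.7,0],"angular":[0,0,0],"claw":0.4},{"slide":[0.4,-3.7,0],"angular":[0,0,0],"claw":0.4},{"slide":[0.4,-3.7,0],"angular":[0,0,0],"claw":0.4},{"slide":[0.4,-3.7,0],"angular":[0,0,0],"claw":0.4},{"slide":[0.4,-3.7,0],"angular":[0,0,0],"claw":0.4},{"slide":[0.4,-3.7,0],"angular":[0,0,0],"claw":0.4},{"slide":[0.4,-3.7,0],"angular":[0,0,0],"claw":0.4},{"slide":[0.4,-3.7,0],"angular":[0,0,0],"claw":0.4}]'
python3 d.py 0.4484 0.002 0.13 -0.2
```

```text
t: 0.6
tcp_pos: [0.2637, -0.5661, 0.2307]
tool_rot: [0.995, -0.103, -0.0, -0.001]
force: [0.5, -1.0, 0.1]
finger_gap: 0.697
gripper_force: 0.0
t 0.60 tcp [ 0.2637 -0.5661  0.2307] yaw -0.205 slide [  6.5  -59.37  10.14] turn -0.005 tilt 0.001 gap 0.697 F 0.0 force [ 0.5 -1.   0.1] q [-1.31  0.53  1.43 -0.    1.18  0.46]
t: 1.27
tcp_pos: [0.3541, -0.2809, 0.2311]
tool_rot: [0.995, -0.1, -0.0, -0.0]
force: [0.1, -0.4, 0.1]
finger_gap: 0.704
gripper_force: 0.0
t 1.27 tcp [ 0.3541 -0.2809  0.2311] yaw -0.201 slide [  3.6  -29.6   10.12] turn -0.001 tilt 0.001 gap 0.704 F 0.0 force [ 0.1 -0.4  0.1] q [-0.92  0.3   1.85  0.    1.    0.85]
```

```bash
python3 -m creep '[{"slide":[0.45,-3.7,0],"angular":[0,0,0],"claw":0.4},{"slide":[0.45,-3.7,0],"angular":[0,0,0],"claw":0.4},{"slide":[0.45,-3.7,0],"angular":[0,0,0],"claw":0.4},{"slide":[0.45,-3.7,0],"angular":[0,0,0],"claw":0.4},{"slide":[0.45,-3.7,0],"angular":[0,0,0],"claw":0.4},{"slide":[0.45,-3.7,0],"angular":[0,0,0],"claw":0.4},{"slide":[0.45,-3.7,0],"angular":[0,0,0],"claw":0.4},{"slide":[0.45,-3.7,4],"angular":[0,0,0],"claw":0.4},{"slide":[0,0,4],"angular":[0,0,0],"claw":0.4},{"slide":[0,0,2],"angular":[0,0,0],"claw":0.4}]' >/dev/null
python3 d.py 0.4484 0.002 0.13 -0.2
python3 - <<'E'
from h import *
t=viewer.snapshot("top"); s=viewer.snapshot("side")
o=np.zeros((400,800,3),np.uint8)
o[:,:400]=cv2.resize(t[220:310,250:340],(400,400),interpolation=2); o[:,400:]=cv2.resize(s[140:260,310:430],(400,400),interpolation=2); cv2.imwrite("pics/z2.png",o)
E
```

```text
t 2.10 tcp [ 0.4442 -0.006   0.1384] yaw -0.196 slide [ 0.26 -0.87  0.84] turn 0.004 tilt 0.003 gap 0.699 F 0.0 force [-0.2  0.2 -0.3] q [-0.27  0.45  1.96  0.    0.73  1.5 ]
```

View pics/z2.png

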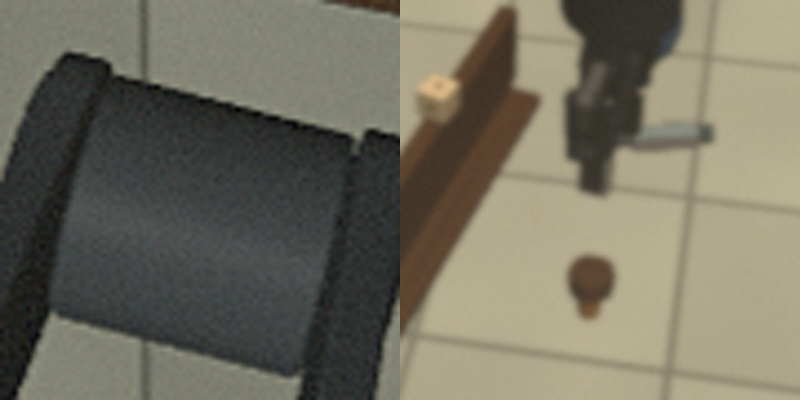

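The side view shows the open gripper straight above the stopper, which is undisturbed at about (367,224). I'll centre and descend.

```bash
python3 -m creep '[{"slide":[0,0,0],"angular":[0,0,0],"claw":0.4},{"slide":[0,0,0],"angular":[0,0,0],"claw":0.4}]' >/dev/null
python3 d.py 0.4484 0.002 0.024 -0.2
```

```text
t 2.37 tcp [ 0.4463 -0.0088  0.1418] yaw -0.201 slide [-0.04 -1.11 11.78] turn -0.001 tilt 0.002 gap 0.700 F 0.0 force [ 0.6 -1.2  0.4] q [-0.27  0.44  1.96 -0.    0.74  1.5 ]
```

```bash
python3 -m creep '[{"slide":[0,-1.1,2],"angular":[0,0,0],"claw":0.2},{"slide":[0,0,3],"angular":[0,0,0],"claw":0.2},{"slide":[0,0,3],"angular":[0,0,0],"claw":0.2},{"slide":[0,0,2],"angular":[0,0,0],"claw":0.2},{"slide":[0,0,1.2],"angular":[0,0,0],"claw":0.2},{"slide":[0,0,0.6],"angular":[0,0,0],"claw":0.2},{"slide":[0,0,0],"angular":[0,0,0],"claw":0.2},{"slide":[0,0,0],"angular":[0,0,0],"claw":0.2}]' >/dev/null
python3 d.py 0.4484 0.002 0.024 -0.2
```

```text
t 3.03 tcp [0.4487 0.0019 0.0238] yaw -0.201 slide [-0.03 -0.   -0.02] turn -0.001 tilt 0.002 gap 0.599 F 0.0 force [ 0.4  0.2 -0. ] q [-0.25  0.7   2.02  0.    0.42  1.53]
```

```bash
python3 -m creep '[{"slide":[0,0,0],"angular":[0,0,0],"claw":-1},{"slide":[0,0,0],"angular":[0,0,0],"claw":-1},{"slide":[0,0,0],"angular":[0,0,0],"claw":-1},{"slide":[0,0,0],"angular":[0,0,0],"claw":-1},{"slide":[0,0,0],"angular":[0,0,0],"claw":-1},{"slide":[0,0,0],"angular":[0,0,0],"claw":-1}]' 40 >/dev/null
python3 d.py 0.4484 0.002 0.024 -0.2
```

```text
t 3.53 tcp [0.4487 0.0021 0.0242] yaw -0.200 slide [-0.02  0.02  0.02] turn -0.000 tilt 0.003 gap 0.380 F 39.2 force [-0.  -0.7  4.7] q [-0.25  0.7   2.02 -0.    0.42  1.53]
```

```bash
python3 -m creep '[{"slide":[0,0,-1],"angular":[0,0,0],"claw":-1},{"slide":[0,0,-3],"angular":[0,0,0],"claw":-1},{"slide":[0,0,-4],"angular":[0,0,0],"claw":-1},{"slide":[0,0,-4],"angular":[0,0,0],"claw":-1},{"slide":[0,0,-2.5],"angular":[0,0,0],"claw":-1},{"slide":[0.7,3.6,-0.5],"angular":[0,0,0],"claw":-1},{"slide":[0.7,3.6,0],"angular":[0,0,0],"claw":-1},{"slide":[0.7,3.6,0],"angular":[0,0,0],"claw":-1},{"slide":[0.7,3.6,0],"angular":[0,0,0],"claw":-1},{"slide":[0.7,3.6,0],"angular":[0,0,0],"claw":-1}]' >/dev/null
python3 -m creep '[{"slide":[0.7,3.6,0],"angular":[0,0,0],"claw":-1},{"slide":[0.7,3.6,0],"angular":[0,0,0],"claw":-1},{"slide":[0.6,3,0],"angular":[0,0,0],"claw":-1},{"slide":[0,0,0],"angular":[0,0,0],"claw":-1},{"slide":[0,0,0],"angular":[0,0,0],"claw":-1}]' >/dev/null
python3 d.py 0.448 -0.3275 0.17 -0.2
python3 - <<'E'
from h import *
t=viewer.snapshot("top"); s=viewer.snapshot("side"); cv2.imwrite("pics/t3.png",t); cv2.imwrite("pics/s3.png",s)
o=np.zeros((400,800,3),np.uint8)
o[:,:400]=cv2.resize(t[215:305,390:480],(400,400),interpolation=2); o[:,400:]=cv2.resize(s[80:180,330:430],(400,400),interpolation=2); cv2.imwrite("pics/z3.png",o)
E
```

```text
t 4.78 tcp [ 0.4452 -0.2866  0.1734] yaw -0.203 slide [1.1  3.95 0.35] turn -0.003 tilt 0.001 gap 0.380 F 40.0 force [ 1.3  0.7 -0.9] q [-0.78  0.48  1.73  0.    0.93  0.99]
```

View pics/z3.png

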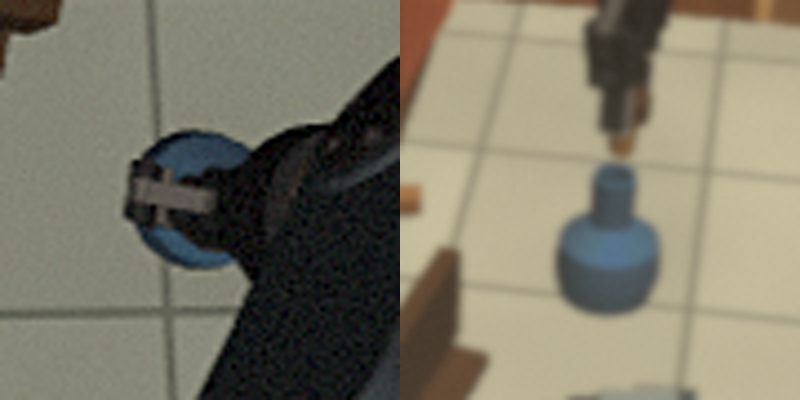

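The side view shows the stopper held upright with its tip at about (385.8,118.3), just before the flask mouth at about (383.5,123). I'll check the in-hand offset and the flask axis with sub-pixel row profiles.

Run:
```python
from h import *
np.set_printoptions(precision=4,suppress=True)
s0=cv2.imread("pics/side0.png").astype(float); s3=cv2.imread("pics/s3.png").astype(float); t0=cv2.imread("pics/top0.png").astype(float)
def prof(im,v,u0,u1,ch):  # darkness-weighted centre of a row against linear background
    r=im[v,u0:u1,ch]; x=np.arange(u0,u1); bg=np.interp(x,[u0,u1-1],[r[:3].mean(),r[-3:].mean()]); w=np.clip(bg-r,0,None); w[w<0.25*w.max()]=0
    return round((w*x).sum()/w.sum(),2), round(w.sum()/w.max(),1)
print("neck side",[prof(s0,v,370,398,2) for v in(124,126,128,130,132)])
print("neck side now",[prof(s3,v,370,398,2) for v in(126,128,130,132)])
print("taper",[(v,prof(s3,v,376,396,0)) for v in(114,115,116,117,118)])
print("body side",[prof(s0,v,362,404,2) for v in(143,146,149)])
P=manip.sense()["tcp_pos"]; print(P)
for dz in(.024,.014): print("tip expected",proj("side",P-[0,0,dz]))
for z in (.1,.08): print("flask axis exp",proj("side",[.448,-.328,z]), proj("side",[.453,-.328,z]))
print("top: body", proj("top",[.448,-.328,.04]),"z45",proj("top",[.448,-.328,.045]))
```

```text
neck side [(np.float64(383.12), np.float64(10.4)), (np.float64(382.92), np.float64(10.5)), (np.float64(382.85), np.float64(10.6)), (np.float64(382.58), np.float64(10.2)), (np.float64(382.19), np.float64(10.7))]
neck side now [(np.float64(382.95), np.float64(10.8)), (np.float64(382.86), np.float64(10.3)), (np.float64(382.57), np.float64(10.2)), (np.float64(382.18), np.float64(10.7))]
taper [(114, (np.float64(384.96), np.float64(7.0))), (115, (np.float64(384.73), np.float64(6.3))), (116, (np.float64(384.75), np.float64(6.0))), (117, (np.float64(384.89), np.float64(5.3))), (118, (np.float64(384.96), np.float64(4.9)))]
body side [(np.float64(380.8), np.float64(21.9)), (np.float64(380.66), np.float64(21.8)), (np.float64(380.71), np.float64(22.4))]
[ 0.4447 -0.2837  0.173 ]
tip expected (np.float64(384.78491044020217), np.float64(117.1917744910057))
tip expected (np.float64(385.0854886307362), np.float64(113.96004755783228))
flask axis exp (np.float64(383.8479803428094), np.float64(123.44924030368963)) (np.float64(382.0611815449167), np.float64(123.27165324409334))
flask axis exp (np.float64(383.29677186046047), np.float64(129.41599267744277)) (np.float64(381.52918914408025), np.float64(129.23651774366235))
top: body (np.float64(435.4406373418965), np.float64(259.9013576323766)) z45 (np.float64(436.12625009309403), np.float64(259.93094921087965))
```

```bash
python3 d.py 0.4495 -0.3272 0.14 -0.2
python3 -m creep '[{"slide":[0.7,2.1,0],"angular":[0,0,0],"claw":-1},{"slide":[0.6,2.0,0],"angular":[0,0,0],"claw":-1},{"slide":[0,0,0],"angular":[0,0,0],"claw":-1},{"slide":[0,0,0],"angular":[0,0,0],"claw":-1},{"slide":[0,0,0],"angular":[0,0,0],"claw":-1},{"slide":[0,0,0],"angular":[0,0,0],"claw":-1}]' >/dev/null
python3 d.py 0.4495 -0.3272 0.14 -0.2
```

```text
t 4.88 tcp [ 0.4447 -0.2837  0.173 ] yaw -0.200 slide [1.34 4.17 3.3 ] turn -0.000 tilt 0.001 gap 0.378 F 40.0 force [ 0.1  0.7 -0.3] q [-0.78  0.48  1.73  0.    0.93  0.99]
t 5.38 tcp [ 0.4496 -0.3255  0.1727] yaw -0.199 slide [0.02 0.17 3.27] turn 0.001 tilt 0.002 gap 0.385 F 40.1 force [-0.1  0.1 -0.7] q [-0.83  0.51  1.67  0.    0.96  0.94]
```

```bash
python3 -m creep '[{"slide":[0,0.15,1.5],"angular":[0,0,0],"claw":-1},{"slide":[0,0,1.5],"angular":[0,0,0],"claw":-1},{"slide":[0,0,1],"angular":[0,0,0],"claw":-1},{"slide":[0,0,0.7],"angular":[0,0,0],"claw":-1},{"slide":[0,0,0],"angular":[0,0,0],"claw":-1},{"slide":[0,0,0],"angular":[0,0,0],"claw":-1}]' >/dev/null
python3 d.py 0.4495 -0.3272 0.098 -0.2
python3 -m creep '[{"slide":[0,0,0.4],"angular":[0,0,0],"claw":-1},{"slide":[0,0,0.4],"angular":[0,0,0],"claw":-1},{"slide":[0,0,0.4],"angular":[0,0,0],"claw":-1},{"slide":[0,0,0],"angular":[0,0,0],"claw":-1}]' >/dev/null
python3 d.py 0.4495 -0.3272 0.098 -0.2
```

```text
t 5.88 tcp [ 0.4496 -0.3286  0.1256] yaw -0.200 slide [-0.04 -0.13  2.76] turn 0.000 tilt 0.001 gap 0.378 F 40.1 force [ 0.3 -0.5  0.2] q [-0.83  0.58  1.7   0.    0.86  0.94]
t 6.22 tcp [ 0.4494 -0.3288  0.1133] yaw -0.200 slide [-0.02 -0.16  1.53] turn -0.000 tilt 0.001 gap 0.385 F 40.1 force [-0.3 -0.5 -0.5] q [-0.83  0.6   1.71  0.    0.83  0.94]
```

```bash
python3 -m creep '[{"slide":[0,-0.1,0.4],"angular":[0,0,0],"claw":-1},{"slide":[0,0,0.4],"angular":[0,0,0],"claw":-1},{"slide":[0,0,0.3],"angular":[0,0,0],"claw":-1},{"slide":[0,0,0],"angular":[0,0,0],"claw":-1},{"slide":[0,0,0],"angular":[0,0,0],"claw":-1}]' >/dev/null
python3 d.py 0.4495 -0.3272 0.098 -0.2
python3 -m creep '[{"slide":[0,0,0.2],"angular":[0,0,0],"claw":-1},{"slide":[0,0,0.2],"angular":[0,0,0],"claw":-1},{"slide":[0,0,0],"angular":[0,0,0],"claw":-1}]' >/dev/null
python3 d.py 0.4495 -0.3272 0.098 -0.2
```

```text
t 6.63 tcp [ 0.45   -0.3284  0.1026] yaw -0.200 slide [-0.07 -0.1   0.46] turn -0.000 tilt 0.000 gap 0.378 F 40.0 force [ 0.4 -0.8 -1. ] q [-0.83  0.62  1.71 -0.    0.81  0.94]
t 6.88 tcp [ 0.4503 -0.3293  0.0993] yaw -0.200 slide [-0.12 -0.19  0.13] turn 0.000 tilt 0.003 gap 0.379 F 42.3 force [-0.7 -2.8  3.2] q [-0.83  0.63  1.72 -0.    0.8   0.94]
```

```bash
python3 -m creep '[{"slide":[0,0,0.1],"angular":[0,0,0],"claw":-1},{"slide":[0,0,0],"angular":[0,0,0],"claw":-1}]' >/dev/null
python3 d.py 0.4495 -0.3272 0.098 -0.2
python3 -m creep '[{"slide":[0,0,0],"angular":[0,0,0],"claw":0.15},{"slide":[0,0,0],"angular":[0,0,0],"claw":0.15},{"slide":[0,0,0],"angular":[0,0,0],"claw":0.15},{"slide":[0,0,0],"angular":[0,0,0],"claw":0.15},{"slide":[0,0,-1.5],"angular":[0,0,0],"claw":0.15},{"slide":[0,0,-3],"angular":[0,0,0],"claw":0.15},{"slide":[0,0,-4],"angular":[0,0,0],"claw":0.15},{"slide":[0,0,-4],"angular":[0,0,0],"claw":0.15},{"slide":[0,0,0],"angular":[0,0,0],"claw":0.15},{"slide":[0,0,0],"angular":[0,0,0],"claw":0.15}]' 
python3 d.py 0.4316 0.2285 0.2 -0.18
```

```text
t 7.05 tcp [ 0.4503 -0.3294  0.099 ] yaw -0.200 slide [-0.12 -0.2   0.1 ] turn 0.000 tilt 0.003 gap 0.379 F 44.8 force [-2.2 -2.3  6.5] q [-0.83  0.63  1.72 -0.    0.8   0.94]
t: 7.88
tcp_pos: [0.4511, -0.3289, 0.2253]
tool_rot: [0.995, -0.1, 0.002, 0.002]
force: [-0.1, 1.1, -0.8]
finger_gap: 0.572
gripper_force: 0.0
t 7.88 tcp [ 0.4511 -0.3289  0.2253] yaw -0.200 slide [-12.99 -54.25   2.3 ] turn -0.020 tilt 0.006 gap 0.572 F 0.0 force [-0.1  1.1 -0.8] q [-0.83  0.44  1.61  0.    1.08  0.94]
```

```bash
python3 -m creep '[{"slide":[-0.85,-3.6,0],"angular":[0,0,0],"claw":-0.05},{"slide":[-0.85,-3.6,0],"angular":[0,0,0],"claw":-0.05},{"slide":[-0.85,-3.6,0],"angular":[0,0,0],"claw":-0.05},{"slide":[-0.85,-3.6,0],"angular":[0,0,0],"claw":-0.05},{"slide":[-0.85,-3.6,0],"angular":[0,0,0],"claw":-0.05},{"slide":[-0.85,-3.6,0],"angular":[0,0,0],"claw":-0.05},{"slide":[-0.85,-3.6,0],"angular":[0,0,0],"claw":-0.05},{"slide":[-0.85,-3.6,0],"angular":[0,0,0],"claw":-0.05},{"slide":[-0.85,-3.6,0],"angular":[0,0,0],"claw":-0.05},{"slide":[-0.85,-3.6,0],"angular":[0,0,0],"claw":-0.05}]' >/dev/null
python3 -m creep '[{"slide":[-0.85,-3.6,0],"angular":[0,0,0],"claw":-0.05},{"slide":[-0.85,-3.6,0],"angular":[0,0,0],"claw":-0.05},{"slide":[-0.85,-3.6,0],"angular":[0,0,0],"claw":-0.05},{"slide":[-0.85,-3.6,2],"angular":[0,0,0],"claw":-0.05},{"slide":[-0.85,-3.6,3],"angular":[0,0,0],"claw":-0.05},{"slide":[0,0,3],"angular":[0,0,0],"claw":-0.05},{"slide":[0,0,2],"angular":[0,0,0],"claw":-0.05},{"slide":[0,0,0],"angular":[0,0,0],"claw":-0.05},{"slide":[0,0,0],"angular":[0,0,0],"claw":-0.05},{"slide":[0,0,0],"angular":[0,0,0],"claw":-0.05}]' >/dev/null
python3 d.py 0.4316 0.2285 0.011 -0.18
python3 - <<'E'
from h import *
t=viewer.snapshot("top"); s=viewer.snapshot("side"); cv2.imwrite("pics/t4.png",t); cv2.imwrite("pics/s4.png",s)
o=np.zeros((400,800,3),np.uint8)
o[:,:300]=cv2.resize(t[225:300,400:475],(300,400),interpolation=2); o[:,300:500]=cv2.resize(s[90:170,362:402],(200,400),interpolation=2); o[:,500:]=cv2.resize(s[220:380,290:410],(300,400),interpolation=2); cv2.imwrite("pics/z4.png",o)
E
```

```text
t 9.55 tcp [0.4325 0.2213 0.1268] yaw -0.201 slide [-0.22 -0.69 11.58] turn -0.021 tilt 0.001 gap 0.477 F 0.0 force [0.8 0.4 1.1] q [0.24 0.51 1.88 0.   0.76 2.01]
```

View pics/z4.png

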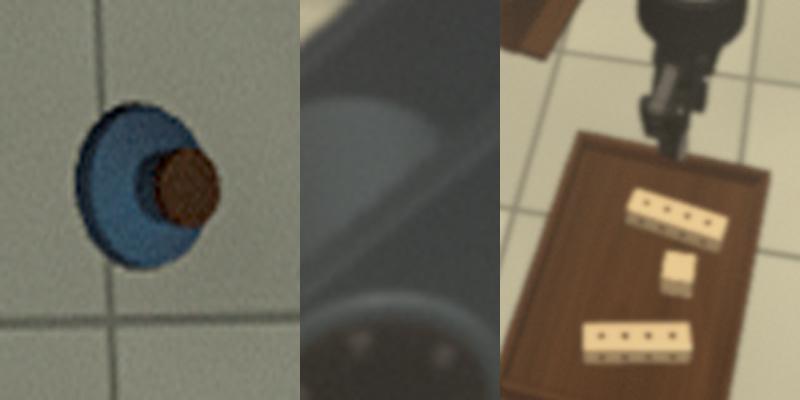

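The top crop shows the stopper seated in the flask. The side crop shows both dice undisturbed, with the gripper above the right one.

```bash
python3 -m creep '[{"slide":[-0.1,-0.65,2],"angular":[0,0,-0.02],"claw":-0.05},{"slide":[0,0,3],"angular":[0,0,0],"claw":-0.05},{"slide":[0,0,2],"angular":[0,0,0],"claw":-0.05},{"slide":[0,0,0],"angular":[0,0,0],"claw":-0.05},{"slide":[0,0,0],"angular":[0,0,0],"claw":-0.05}]' >/dev/null
python3 d.py 0.432 0.228 0.012 -0.18
```

```text
t 10.07 tcp [0.433  0.2278 0.0572] yaw -0.181 slide [-0.1  -0.01  4.52] turn -0.001 tilt 0.000 gap 0.474 F 0.0 force [-0.1 -1.2  1.7] q [0.26 0.65 1.91 0.   0.59 2.01]
```

```bash
python3 -m creep '[{"slide":[-0.1,0,2],"angular":[0,0,0],"claw":-0.05},{"slide":[0,0,1.5],"angular":[0,0,0],"claw":-0.05},{"slide":[0,0,1],"angular":[0,0,0],"claw":-0.05},{"slide":[0,0,0],"angular":[0,0,0],"claw":-0.05},{"slide":[0,0,0],"angular":[0,0,0],"claw":-0.05}]' >/dev/null
python3 d.py 0.432 0.228 0.012 -0.18
python3 -m creep '[{"slide":[0,0,0],"angular":[0,0,0],"claw":-1},{"slide":[0,0,0],"angular":[0,0,0],"claw":-1},{"slide":[0,0,0],"angular":[0,0,0],"claw":-1},{"slide":[0,0,0],"angular":[0,0,0],"claw":-1},{"slide":[0,0,0],"angular":[0,0,0],"claw":-1},{"slide":[0,0,0],"angular":[0,0,0],"claw":-1}]' 50 >/dev/null
python3 d.py 0.432 0.228 0.012 -0.18
```

```text
t 10.48 tcp [0.4325 0.2283 0.0126] yaw -0.180 slide [-0.05  0.04  0.06] turn -0.000 tilt 0.001 gap 0.474 F 0.0 force [-1.   0.5  0.9] q [0.26 0.74 1.92 0.   0.48 2.01]
t 10.98 tcp [0.4327 0.2285 0.0131] yaw -0.180 slide [-0.06  0.06  0.11] turn -0.000 tilt 0.003 gap 0.244 F 49.8 force [-0.8 -0.8  6.9] q [ 0.26  0.74  1.92 -0.    0.48  2.01]
```

```bash
python3 -m creep '[{"slide":[0,0,-0.5],"angular":[0,0,0],"claw":-1},{"slide":[0,0,-2],"angular":[0,0,0],"claw":-1},{"slide":[0,0,-4],"angular":[0,0,0],"claw":-1},{"slide":[0,0,-4],"angular":[0,0,0],"claw":-1},{"slide":[0,0,-4],"angular":[0,0,0],"claw":-1},{"slide":[0,0,-3],"angular":[0,0,0],"claw":-1},{"slide":[0,0,0],"angular":[0,0,0],"claw":-1},{"slide":[0,0,0],"angular":[0,0,0],"claw":-1},{"slide":[0,0,0],"angular":[0,0,0],"claw":-1}]' >/dev/null
python3 d.py 0.5959 -0.0157 0.19 -0.2
python3 - <<'E'
from h import *
t=cv2.imread("pics/top0.png").astype(int).sum(2); s=cv2.imread("pics/side0.png").astype(int).sum(2)
for u in (272,273,274,275,300,320,370,385,398,399,400,401): 
    c=round(192.8+(u-271.5)*.183); print(u,c-9,t[c-9:c+12,u])
print("side rows (ridge)")
for v in (150,158,185,195,205,214): 
    c=round(290+(219-v)*.688); print(v,c-10,s[v,c-10:c+18])
E
```

```text
t 11.73 tcp [0.4309 0.228  0.1866] yaw -0.180 slide [20.6  21.02 -0.35] turn 0.020 tilt 0.001 gap 0.240 F 49.1 force [-0.6  0.7 -1.2] q [ 0.26  0.41  1.82 -0.    0.91  2.01]
272 184 [345 352 357 349 349 145 150 138 154 141 154 122  67  83 209 311 364 343
 345 349 348]
273 184 [351 351 353 355 343 173 138 160 160 153 154 171 117  95  96 186 332 365
 355 350 346]
274 184 [350 362 346 354 348 239 123 151 155 150 175 161 137 115  85 150 314 365
 352 350 363]
275 184 [348 345 352 363 351 297 125 145 156 153 150 161 127 126  95 142 294 375
 370 362 315]
300 189 [154 137 135 165 164 149 153 174 151 176 152 158 111  97 127 113 149 139
 140 157 157]
320 193 [157 140 137 145 132 165 147 156 159 159 144 139  82  90  87 118 152 181
 164 128 123]
370 202 [140 117 133 137 116 142 137 136 127 152 142 123  99  88 106  82 154 155
 149 149 161]
385 205 [132 153 123 162 146 133 125 129 150 126 133 135 110  58  45  87 147 137
 144 121 161]
398 207 [358 348 348 350 353 263 101 136 123 140 127 131 109  39  92 293 380 365
 359 355 355]
399 207 [357 353 351 357 358 289 115 113 149 136 131 128 111  66 184 35
[... 269 characters left out ...]
302 244 220 220 218 208 192 176 172 191 261
 365 439 468 471 477 478 476 485 486 491]
158 322 [496 494 493 491 475 435 362 278 238 221 211 215 201 184 175 173 175 173
 169 168 171 215 303 409 478 501 507 503]
185 303 [486 491 491 490 491 471 430 354 268 237 220 231 223 207 194 178 175 172
 163 168 173 178 177 177 175 176 173 186]
195 297 [488 491 490 484 473 426 354 275 239 222 225 222 211 196 183 173 171 171
 171 176 177 179 176 173 174 173 180 190]
205 290 [503 506 509 504 490 456 393 305 248 221 221 217 212 206 183 175 172 167
 171 168 171 170 168 172 175 169 175 181]
214 283 [505 506 507 504 506 492 461 390 303 249 226 222 218 217 206 192 182 171
 170 169 169 173 173 173 166 168 174 175]
```

Run:
```python
from h import *
np.set_printoptions(precision=4,suppress=True)
def fit(P): # x = a + b*(y+.09)
    P=np.array(P); b,a=np.polyfit(P[:,1]+.09,P[:,0],1); return a,b,np.arctan(-b)
T=[plane("top",p,.085) for p in((273,188.7),(399,212.3))]; N=[plane("top",p,.085) for p in((300,200.5),(320,204.5),(370,213.5),(385,217),(398,219.3))]
S=[plane("side",p,.085) for p in((334.2,150),(328.5,158),(310.3,185),(303.5,195),(297,205),(290.7,214))]
print("far top",fit(T),"near top",fit(N),"far side",fit(S))
# height check: intersect top-view far-edge plane with side rays
(o,d1),(_,d2)=ray("top",273,188.7),ray("top",399,212.3); n=np.cross(d1,d2)
for p in((334.2,150),(310.3,185),(290.7,214)):
    q,e=ray("side",*p); print(q+e*(n@(o-q))/(n@e))
print(plane("top",(343.4,203.8),.097),plane("top",(343.4,203.8),.103))
```

```text
far top (np.float64(0.5906906938013167), np.float64(0.20678346670465594), np.float64(-0.20390953417080435)) near top (np.float64(0.5741472574231393), np.float64(0.2099766701375899), np.float64(-0.2069698496437475)) far side (np.float64(0.5893659479805988), np.float64(0.20767103213953889), np.float64(-0.20476055409721805))
[ 0.5671 -0.208   0.0799]
[ 0.5985 -0.0549  0.0817]
[0.6206 0.052  0.0818]
[ 0.5815 -0.1032  0.097 ] [ 0.5807 -0.1027  0.103 ]
```

```bash
python3 -m creep '[{"slide":[2.3,2.3,0],"angular":[0,0,0],"claw":-1},{"slide":[2.3,2.3,0],"angular":[0,0,0],"claw":-1},{"slide":[2.3,2.3,0],"angular":[0,0,0],"claw":-1},{"slide":[2.3,2.3,0],"angular":[0,0,0],"claw":-1},{"slide":[2.3,2.3,0],"angular":[0,0,0],"claw":-1},{"slide":[2.3,2.3,0],"angular":[0,0,0],"claw":-1},{"slide":[2.3,2.3,0],"angular":[0,0,0],"claw":-1},{"slide":[2.3,2.3,0],"angular":[0,0,0],"claw":-1},{"slide":[2.3,2.3,0],"angular":[0,0,0],"claw":-1},{"slide":[0,0,0],"angular":[0,0,0.025],"claw":-1}]' >/dev/null
python3 -m creep '[{"slide":[0,0,3],"angular":[0,0,0],"claw":-1},{"slide":[0,0,3],"angular":[0,0,0],"claw":-1},{"slide":[0,0,1],"angular":[0,0,0],"claw":-1},{"slide":[0,0,0],"angular":[0,0,0],"claw":-1},{"slide":[0,0,0],"angular":[0,0,0],"claw":-1},{"slide":[0,0,0],"angular":[0,0,0],"claw":-1}]' >/dev/null
python3 d.py 0.5975 -0.0158 0.09 -0.205
python3 - <<'E'
from h import *
t=viewer.snapshot("top"); s=viewer.snapshot("side"); cv2.imwrite("pics/t5.png",t); cv2.imwrite("pics/s5.png",s)
P=manip.sense()["tcp_pos"]+[0,0,.006]; print("expected centre side",proj("side",P),"top",proj("top",P))
o=np.zeros((400,800,3),np.uint8)
o[:,:400]=cv2.resize(t[165:245,265:345],(400,400),interpolation=2); o[:,400:]=cv2.resize(s[130:230,270:370],(400,400),interpolation=2); cv2.imwrite("pics/z5.png",o)
E
```

```text
t 13.07 tcp [ 0.5991 -0.0124  0.1173] yaw -0.205 slide [-0.09  0.36  2.73] turn 0.000 tilt 0.001 gap 0.245 F 49.2 force [ 0.  -0.1 -0.8] q [-0.21  0.64  1.6   0.    0.9   1.57]
expected centre side (np.float64(305.27989052886846), np.float64(183.00926875479786)) top (np.float64(304.06199254391123), np.float64(194.91595053269964))
```

View pics/z5.png

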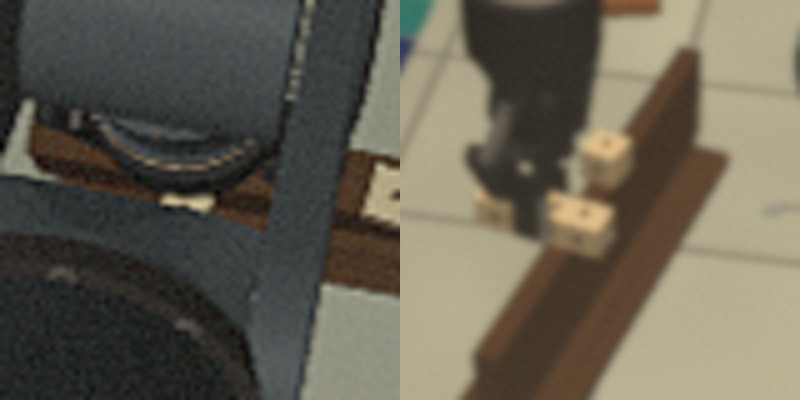

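The side view shows the die held across the ridge with its visible ends at u≈288.8 and 324.5. I'll compare this with the extents expected for a centred grasp.

Run:
```python
from h import *
import itertools
P=manip.sense()["tcp_pos"]+[0,0,.006]; c,s=np.cos(-.205),np.sin(-.205); X=np.array([c,s,0]);Y=np.array([-s,c,0]);Z=np.array([0,0,1])
for off in(0,-.003,-.006):
    Q=np.array([proj("side",P+X*(off+a*.04)+Y*b*.011+Z*d*.011) for a,b,d in itertools.product((1,-1),repeat=3)]); print(off,Q.min(0).round(1),Q.max(0).round(1))
im=cv2.imread("pics/s5.png").astype(int)
for v in (178,180,182,184,186,188,190): print(v,im[v,282:330,2]-im[v,282:330,0])
```

```text
0 [287.5 172.4] [323.  193.9]
-0.003 [288.6 172.7] [324.2 194.2]
-0.006 [289.8 173. ] [325.4 194.5]
178 [37 36 37 37 39 41 51 64 65 53 35 21 14 14 13 13 12 12 11 11 13 11 10 14
 31 48 59 59 52 47 45 44 43 44 46 48 50 48 45 39 35 28 28 27 26 27 26 27]
180 [36 37 37 36 37 39 48 59 62 60 56 48 42 40 39 30 21 13 12 12 11 12 14 20
 35 55 68 73 77 81 83 81 77 73 70 67 63 57 52 44 35 30 28 28 27 27 27 28]
182 [37 37 35 37 36 39 43 47 52 52 51 50 52 53 51 42 28 16 13 11 11 14 16 19
 30 49 65 77 83 86 86 84 83 76 73 78 84 83 82 75 62 45 33 29 27 28 26 28]
184 [33 32 32 33 35 35 39 45 49 50 47 42 44 48 47 40 28 15 12 10 12 12 15 19
 29 47 65 78 84 84 84 85 85 80 80 84 84 85 84 74 59 44 32 28 28 28 29 27]
186 [35 35 35 35 34 35 35 36 40 42 44 44 46 49 48 41 28 17 13 11 11 13 16 18
 23 32 46 55 61 64 66 70 74 76 79 83 84 81 71 58 46 37 29 28 28 27 28 30]
188 [37 37 36 37 37 38 36 37 36 36 36 37 38 38 38 37 31 24 18 15 15 15 16 20
 26 34 43 50 52 51 52 50 50 53 56 60 61 58 53 46 40 34 30 27 28 29 32 39]
190 [36 37 36 36 37 37 36 37 38 37 37 36 35 36 36 36 36 35 33 30 28 27 26 28
 33 43 49 52 51 52 49 46 43 46 51 51 53 50 46 40 34 32 28 28 28 33 40 44]
```

```bash
python3 -m creep '[{"slide":[-0.1,0.3,0.8],"angular":[0,0,0],"claw":-1},{"slide":[0,0,0.8],"angular":[0,0,0],"claw":-1},{"slide":[0,0,0.5],"angular":[0,0,0],"claw":-1},{"slide":[0,0,0.3],"angular":[0,0,0],"claw":-1},{"slide":[0,0,0],"angular":[0,0,0],"claw":-1},{"slide":[0,0,0],"angular":[0,0,0],"claw":-1}]' >/dev/null
python3 d.py 0.5975 -0.0158 0.09 -0.205
python3 -m creep '[{"slide":[0,0,0.15],"angular":[0,0,0],"claw":-1},{"slide":[0,0,0],"angular":[0,0,0],"claw":-1}]' >/dev/null
python3 d.py 0.5975 -0.0158 0.09 -0.205
```

```text
t 13.67 tcp [ 0.5966 -0.0152  0.0924] yaw -0.205 slide [0.1  0.04 0.24] turn -0.000 tilt 0.001 gap 0.243 F 49.2 force [-0.1 -0.5 -0.2] q [-0.21  0.68  1.62  0.    0.85  1.56]
t 13.83 tcp [ 0.5969 -0.0152  0.0913] yaw -0.205 slide [0.07 0.04 0.13] turn -0.000 tilt 0.000 gap 0.244 F 49.2 force [-1.2 -0.6 -1. ] q [-0.21  0.68  1.62  0.    0.85  1.56]
```

```bash
python3 -m creep '[{"slide":[0.05,0,0.1],"angular":[0,0,0],"claw":-1},{"slide":[0,0,0],"angular":[0,0,0],"claw":-1}]' >/dev/null
python3 d.py 0.5975 -0.0158 0.09 -0.205
python3 -m creep '[{"slide":[0,0,0.1],"angular":[0,0,0],"claw":-1},{"slide":[0,0,0],"angular":[0,0,0],"claw":-1}]' >/dev/null
python3 d.py 0.5975 -0.0158 0.09 -0.205
```

```text
t 14.00 tcp [ 0.5974 -0.0154  0.0903] yaw -0.205 slide [0.01 0.04 0.03] turn -0.000 tilt 0.000 gap 0.246 F 49.2 force [ 0.6 -0.2  0.1] q [-0.21  0.68  1.62  0.    0.85  1.56]
t 14.17 tcp [ 0.5975 -0.0153  0.0901] yaw -0.205 slide [0.01 0.04 0.01] turn -0.000 tilt 0.001 gap 0.243 F 49.8 force [-0.8  0.   4. ] q [-0.21  0.68  1.62 -0.    0.85  1.56]
```

```bash
python3 -m creep '[{"slide":[0,0,0],"angular":[0,0,0],"claw":-0.4},{"slide":[0,0,0],"angular":[0,0,0],"claw":-0.3},{"slide":[0,0,0],"angular":[0,0,0],"claw":-0.15},{"slide":[0,0,0],"angular":[0,0,0],"claw":-0.1},{"slide":[0,0,0],"angular":[0,0,0],"claw":-0.1},{"slide":[0,0,-0.5],"angular":[0,0,0],"claw":-0.1},{"slide":[0,0,-2],"angular":[0,0,0],"claw":-0.1},{"slide":[0,0,-4],"angular":[0,0,0],"claw":-0.1},{"slide":[0,0,-4],"angular":[0,0,0],"claw":-0.1},{"slide":[0,0,0],"angular":[0,0,0],"claw":-0.1}]' >/dev/null
python3 d.py 0.4458 0.340 0.19 0.205
python3 - <<'E'
from h import *
s=viewer.snapshot("side"); cv2.imwrite("pics/s6.png",s)
im=s.astype(int); m=(im[...,2]-im[...,0]>55)&(im[...,2]>120)
print(blobs(m,(270,150,345,215),30))
E
```

```text
t 15.00 tcp [ 0.6025 -0.0162  0.2025] yaw -0.205 slide [-22.61 -31.69   0.88] turn -0.410 tilt 0.016 gap 0.448 F 0.0 force [ 1.3 -0.7  0.4] q [-0.21  0.52  1.53  0.    1.07  1.56]
[(array([321.08450704, 165.97183099]), np.int32(71), ((320.88238525390625, 165.97059631347656), (9.943960189819336, 7.761139392852783), 14.03624439239502)), (array([307.1015625, 189.140625 ]), np.int32(256), ((307.01885986328125, 188.9339599609375), (32.96653366088867, 8.37899398803711), 15.945394515991211))]
```

```bash
python3 -m creep '[{"slide":[-2.25,-3.15,0],"angular":[0,0,0],"claw":-0.05},{"slide":[-2.25,-3.15,0],"angular":[0,0,0],"claw":-0.05},{"slide":[-2.25,-3.15,0],"angular":[0,0,0],"claw":-0.05},{"slide":[-2.25,-3.15,0],"angular":[0,0,0],"claw":-0.05},{"slide":[-2.25,-3.15,0],"angular":[0,0,0],"claw":-0.05},{"slide":[-2.25,-3.15,0],"angular":[0,0,0],"claw":-0.05},{"slide":[-2.25,-3.15,0],"angular":[0,0,0],"claw":-0.05},{"slide":[-2.25,-3.15,0],"angular":[0,0,0],"claw":-0.05},{"slide":[-2.25,-3.15,0],"angular":[0,0,0],"claw":-0.05},{"slide":[-2.25,-3.15,0],"angular":[0,0,0],"claw":-0.05}]' >/dev/null
python3 -m creep '[{"slide":[0,0,0],"angular":[0,0,-0.1025],"claw":-0.05},{"slide":[0,0,0],"angular":[0,0,-0.1025],"claw":-0.05},{"slide":[0,0,0],"angular":[0,0,-0.1025],"claw":-0.05},{"slide":[0,0,0],"angular":[0,0,-0.1025],"claw":-0.05},{"slide":[0,0,4],"angular":[0,0,0],"claw":-0.05},{"slide":[0,0,3],"angular":[0,0,0],"claw":-0.05},{"slide":[0,0,0],"angular":[0,0,0],"claw":-0.05},{"slide":[0,0,0],"angular":[0,0,0],"claw":-0.05},{"slide":[0,0,0],"angular":[0,0,0],"claw":-0.05}]' >/dev/null
python3 d.py 0.4458 0.340 0.013 0.205
```

```text
t 16.63 tcp [0.4416 0.3391 0.1248] yaw 0.205 slide [ 0.42 -0.   11.18] turn -0.000 tilt 0.001 gap 0.475 F 0.0 force [ 0.7 -0.6 -0.4] q [0.45 0.58 1.7  0.   0.86 1.82]
```

```bash
python3 -m creep '[{"slide":[0.4,0,2],"angular":[0,0,0],"claw":-0.05},{"slide":[0,0,3],"angular":[0,0,0],"claw":-0.05},{"slide":[0,0,2],"angular":[0,0,0],"claw":-0.05},{"slide":[0,0,0],"angular":[0,0,0],"claw":-0.05},{"slide":[0,0,0],"angular":[0,0,0],"claw":-0.05}]' >/dev/null
python3 d.py 0.4458 0.340 0.013 0.205
python3 - <<'E'
from h import *
t=viewer.snapshot("top"); s=viewer.snapshot("side")
o=np.zeros((400,800,3),np.uint8)
o[:,:400]=cv2.resize(t[190:290,270:370],(400,400),interpolation=2); o[:,400:]=cv2.resize(s[280:380,290:390],(400,400),interpolation=2); cv2.imwrite("pics/z6.png",o)
E
```

```text
t 17.05 tcp [0.4457 0.34   0.0552] yaw 0.205 slide [0.01 0.01 4.22] turn -0.000 tilt 0.001 gap 0.474 F 0.0 force [-0.4  0.1 -0.8] q [0.45 0.7  1.73 0.   0.71 1.82]
```

View pics/z6.png

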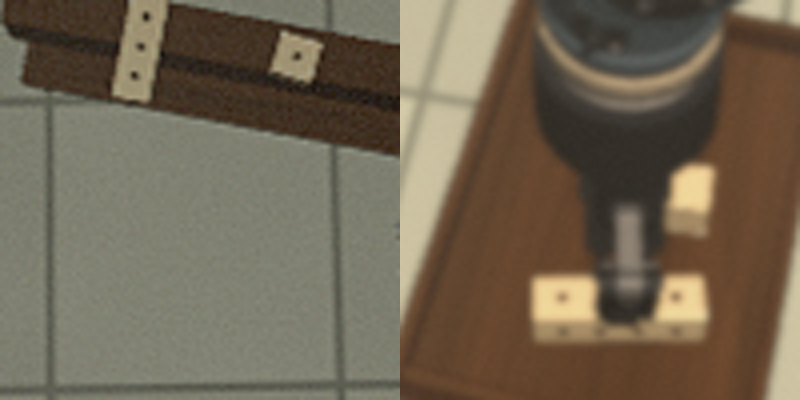

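The first die lies square across the ridge, clear of the cube, and the gripper is centred over the second die. I'll grasp it.

```bash
python3 -m creep '[{"slide":[0,0,2],"angular":[0,0,0],"claw":-0.05},{"slide":[0,0,1.4],"angular":[0,0,0],"claw":-0.05},{"slide":[0,0,0.8],"angular":[0,0,0],"claw":-0.05},{"slide":[0,0,0],"angular":[0,0,0],"claw":-0.05},{"slide":[0,0,0],"angular":[0,0,0],"claw":-0.05}]' >/dev/null
python3 d.py 0.4458 0.340 0.013 0.205
python3 -m creep '[{"slide":[0,0,0],"angular":[0,0,0],"claw":-1},{"slide":[0,0,0],"angular":[0,0,0],"claw":-1},{"slide":[0,0,0],"angular":[0,0,0],"claw":-1},{"slide":[0,0,0],"angular":[0,0,0],"claw":-1},{"slide":[0,0,0],"angular":[0,0,0],"claw":-1},{"slide":[0,0,0],"angular":[0,0,0],"claw":-1}]' 50 >/dev/null
python3 d.py 0.4458 0.340 0.013 0.205
```

```text
t 17.57 tcp [0.4457 0.3401 0.0132] yaw 0.205 slide [0.01 0.01 0.02] turn -0.000 tilt 0.001 gap 0.476 F 0.0 force [-0.6 -0.8 -0.1] q [0.45 0.78 1.74 0.   0.63 1.82]
t 18.07 tcp [0.4461 0.3403 0.0136] yaw 0.205 slide [-0.03  0.02  0.06] turn -0.000 tilt 0.003 gap 0.246 F 49.9 force [-0.  -0.4  6.5] q [0.45 0.77 1.74 0.   0.63 1.82]
```

```bash
python3 -m creep '[{"slide":[0,0,-0.5],"angular":[0,0,0],"claw":-1},{"slide":[0,0,-2],"angular":[0,0,0],"claw":-1},{"slide":[0,0,-4],"angular":[0,0,0],"claw":-1},{"slide":[0,0,-4],"angular":[0,0,0],"claw":-1},{"slide":[0,0,-4],"angular":[0,0,0],"claw":-1},{"slide":[0,0,-4],"angular":[0,0,0.1025],"claw":-1},{"slide":[0,0,0],"angular":[0,0,0.1025],"claw":-1},{"slide":[0,0,0],"angular":[0,0,0.1025],"claw":-1},{"slide":[0,0,0],"angular":[0,0,0.1025],"claw":-1},{"slide":[0,0,0],"angular":[0,0,0],"claw":-1}]' >/dev/null
python3 -m creep '[{"slide":[0,0,0],"angular":[0,0,0],"claw":-1},{"slide":[0,0,0],"angular":[0,0,0],"claw":-1}]' >/dev/null
python3 d.py 0.5638 -0.1774 0.2 -0.205
```

```text
t 19.07 tcp [0.4448 0.3396 0.197 ] yaw -0.203 slide [22.08 48.23 -0.29] turn 0.002 tilt 0.001 gap 0.243 F 49.1 force [ 0.1  0.1 -1.6] q [0.45 0.48 1.63 0.   1.03 2.23]
```

```bash
python3 -m creep '[{"slide":[1.47,3.2,0],"angular":[0,0,0],"claw":-1},{"slide":[1.47,3.2,0],"angular":[0,0,0],"claw":-1},{"slide":[1.47,3.2,0],"angular":[0,0,0],"claw":-1},{"slide":[1.47,3.2,0],"angular":[0,0,0],"claw":-1},{"slide":[1.47,3.2,0],"angular":[0,0,0],"claw":-1},{"slide":[1.47,3.2,0],"angular":[0,0,0],"claw":-1},{"slide":[1.47,3.2,0],"angular":[0,0,0],"claw":-1},{"slide":[1.47,3.2,0],"angular":[0,0,0],"claw":-1},{"slide":[1.47,3.2,0],"angular":[0,0,0],"claw":-1},{"slide":[1.47,3.2,0],"angular":[0,0,0],"claw":-1}]' >/dev/null
python3 -m creep '[{"slide":[1.47,3.2,0],"angular":[0,0,0],"claw":-1},{"slide":[1.47,3.2,0],"angular":[0,0,0],"claw":-1},{"slide":[1.47,3.2,0],"angular":[0,0,0],"claw":-1},{"slide":[1.47,3.2,0],"angular":[0,0,0],"claw":-1},{"slide":[1.47,3.2,0],"angular":[0,0,0],"claw":-1},{"slide":[0,0,3],"angular":[0,0,0],"claw":-1},{"slide":[0,0,3],"angular":[0,0,0],"claw":-1},{"slide":[0,0,1.5],"angular":[0,0,0],"claw":-1},{"slide":[0,0,0],"angular":[0,0,0],"claw":-1},{"slide":[0,0,0],"angular":[0,0,0],"claw":-1}]' >/dev/null
python3 -m creep '[{"slide":[0,0,0],"angular":[0,0,0],"claw":-1},{"slide":[0,0,0],"angular":[0,0,0],"claw":-1}]' >/dev/null
python3 d.py 0.5638 -0.1774 0.0905 -0.205
python3 - <<'E'
from h import *; import itertools
s=viewer.snapshot("side"); cv2.imwrite("pics/s7.png",s); im=s.astype(int)
P=manip.sense()["tcp_pos"]+[0,0,.006]; c,q=np.cos(-.205),np.sin(-.205); X=np.array([c,q,0]);Y=np.array([-q,c,0]);Z=np.array([0,0,1])
Q=np.array([proj("side",P+X*a*.04+Y*b*.011+Z*d*.011) for a,b,d in itertools.product((1,-1),repeat=3)]); print(Q.min(0).round(1),Q.max(0).round(1))
o=cv2.resize(s[100:200,290:390],(500,500),interpolation=2); cv2.imwrite("pics/z7.png",o)
E
```

```text
t 20.90 tcp [ 0.5643 -0.1755  0.1238] yaw -0.204 slide [-0.02  0.2   3.33] turn 0.001 tilt 0.003 gap 0.241 F 49.3 force [ 0.3  0.6 -0.9] q [-0.49  0.62  1.62  0.    0.9   1.28]
[316.9 132.7] [349.3 151.4]
```

View pics/z7.png

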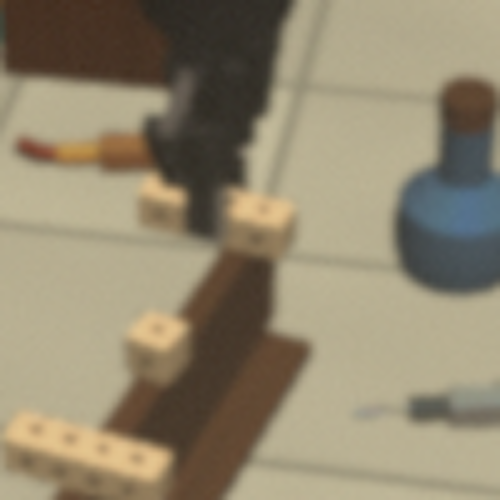

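The side view shows the second die centred in the grip (u 317.6–349.4 against an expected 316.9–349.3), the stopper's head down on the rim and the first die balanced. I'll lower the second die.

```bash
python3 -m creep '[{"slide":[0,0.15,1],"angular":[0,0,0],"claw":-1},{"slide":[0,0,1],"angular":[0,0,0],"claw":-1},{"slide":[0,0,0.7],"angular":[0,0,0],"claw":-1},{"slide":[0,0,0.3],"angular":[0,0,0],"claw":-1},{"slide":[0,0,0],"angular":[0,0,0],"claw":-1},{"slide":[0,0,0],"angular":[0,0,0],"claw":-1}]' >/dev/null
python3 d.py 0.5638 -0.1774 0.0905 -0.205
python3 -m creep '[{"slide":[0,0,0.15],"angular":[0,0,0],"claw":-1},{"slide":[0,0,0],"angular":[0,0,0],"claw":-1}]' >/dev/null
python3 d.py 0.5638 -0.1774 0.0905 -0.205
python3 -m creep '[{"slide":[0,0,0.1],"angular":[0,0,0],"claw":-1},{"slide":[0,0,0],"angular":[0,0,0],"claw":-1}]' >/dev/null
python3 d.py 0.5638 -0.1774 0.0905 -0.205
```

```text
t 21.45 tcp [ 0.5627 -0.1765  0.0918] yaw -0.205 slide [0.12 0.06 0.13] turn -0.000 tilt 0.001 gap 0.240 F 49.4 force [-0.3  0.9 -1. ] q [-0.49  0.67  1.63  0.    0.84  1.28]
t 21.62 tcp [ 0.5631 -0.1767  0.0907] yaw -0.205 slide [0.08 0.05 0.02] turn -0.000 tilt 0.000 gap 0.240 F 49.4 force [ 0.8  0.3 -0.8] q [-0.49  0.67  1.64  0.    0.84  1.28]
t 21.78 tcp [ 0.5631 -0.1767  0.0906] yaw -0.205 slide [0.08 0.06 0.01] turn -0.000 tilt 0.001 gap 0.241 F 49.9 force [-1.7 -0.6  4. ] q [-0.49  0.67  1.64 -0.    0.83  1.28]
```

Contact was made at the expected height with about 4 N, so I'll release and retreat.

```bash
python3 -m creep '[{"slide":[0,0,0],"angular":[0,0,0],"claw":-0.4},{"slide":[0,0,0],"angular":[0,0,0],"claw":-0.3},{"slide":[0,0,0],"angular":[0,0,0],"claw":-0.15},{"slide":[0,0,0],"angular":[0,0,0],"claw":-0.1},{"slide":[0,0,0],"angular":[0,0,0],"claw":-0.1},{"slide":[0,0,-0.5],"angular":[0,0,0],"claw":-0.1},{"slide":[0,0,-2],"angular":[0,0,0],"claw":-0.1},{"slide":[0,0,-4],"angular":[0,0,0],"claw":-0.1},{"slide":[0,0,-4],"angular":[0,0,0],"claw":-0.1},{"slide":[0,0,-2],"angular":[0,0,0],"claw":-0.1}]' >/dev/null
python3 -m creep '[{"slide":[-3,-2.5,0],"angular":[0,0,0],"claw":-0.1},{"slide":[-3,-2.5,0],"angular":[0,0,0],"claw":-0.1},{"slide":[-3,-2.5,0],"angular":[0,0,0],"claw":-0.1},{"slide":[-2,-3,0],"angular":[0,0,0],"claw":-0.1},{"slide":[-1,-3.5,0],"angular":[0,0,0],"claw":-0.1},{"slide":[-1,-3.5,0],"angular":[0,0,0],"claw":-0.1},{"slide":[0,-3.5,0],"angular":[0,0,0],"claw":-0.1},{"slide":[0,-3.5,0],"angular":[0,0,0],"claw":-0.1},{"slide":[0,0,0],"angular":[0,0,0],"claw":-0.1},{"slide":[0,0,0],"angular":[0,0,0],"claw":-0.1}]' >/dev/null
python3 d.py 0.45 0.1 0.2 -0.205
python3 - <<'E'
from h import *
t=viewer.snapshot("top"); s=viewer.snapshot("side"); cv2.imwrite("pics/t8.png",t); cv2.imwrite("pics/s8.png",s)
o=np.zeros((480,800,3),np.uint8)
o[:,:420]=cv2.resize(t[170:290,265:475],(420,240),interpolation=2).repeat(2,0)[:480] if 0 else np.pad(cv2.resize(t[170:290,265:475],(420,240),interpolation=2),((0,240),(0,0),(0,0)))
o[:,420:]=np.pad(cv2.resize(s[100:220,280:407],(380,360),interpolation=2),((0,120),(0,0),(0,0))); cv2.imwrite("pics/z8.png",o)
def bone(im): return (im[...,2]>135)&(im[...,2].astype(int)-im[...,0]>12)
for b in blobs(bone(t),(265,170,410,235),30): print(b[0].round(1),b[1],[np.round(x,1) for x in b[2]],plane("top",b[0],.107).round(4))
E
```

```text
t 23.45 tcp [0.4855 0.0913 0.2151] yaw -0.201 slide [-3.65 -0.14  1.51] turn 0.004 tilt 0.001 gap 0.450 F 0.0 force [ 0.5 -0.4  0.2] q [-0.04  0.38  1.77 -0.    0.99  1.73]
[305.1 197.6] 285 [array([305. , 197.6]), array([ 9.4, 33.8]), np.float64(11.7)] [ 0.596  -0.0144  0.107 ]
[375.8 210.5] 301 [array([375.6, 210.5]), array([ 9.6, 34.5]), np.float64(11.3)] [ 0.5635 -0.1761  0.107 ]
[343.5 203.7] 97 [array([343.8, 203.9]), array([10.4,  9.8]), np.float64(15.9)] [ 0.5803 -0.1026  0.107 ]
```

View pics/z8.png

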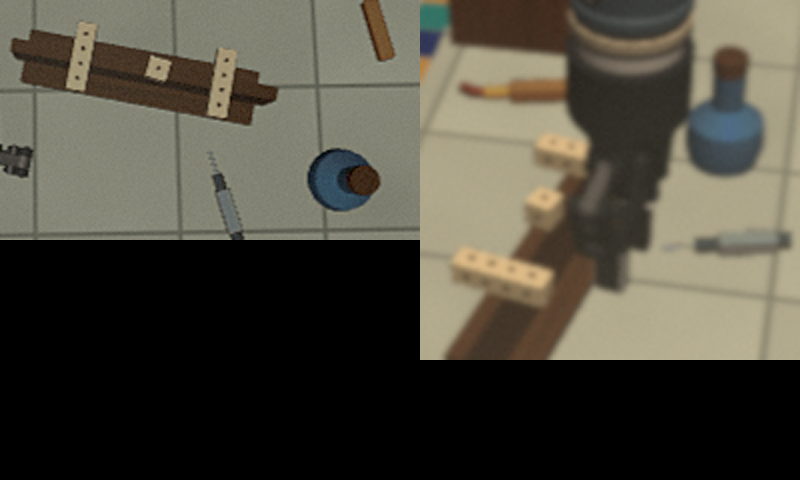

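Both dice lie square on the ridge, clear of the cube, and the bystanders are unmoved. The last check is the stopper's height from both views.

Run:
```python
from h import *; import itertools
np.set_printoptions(precision=4,suppress=True)
t=cv2.imread("pics/t8.png").astype(int); s=cv2.imread("pics/s7.png").astype(int)
m=lambda im:(im[...,2]-im[...,0]>8)&(im.max(2)<150)
bt=blobs(m(t),(430,245,465,275),20); bs=blobs(m(s),(370,108,396,132),20); print(bt,bs)
p,e=tri(bt[0][0],bs[0][0]); print("head centre",p,e)
for z in(.074,.079):
    r=[proj("side",[.4497+.017*np.cos(a),-.3275+.017*np.sin(a),z+h]) for a in np.linspace(0,6.28,60) for h in(.026,.044)]; r=np.array(r); print(z,r.min(0),r.max(0),"top view ctr",proj("top",[.4497,-.3275,z+.042]))
print("red-blue col 383",[(v,int(s[v,383,2]-s[v,383,0])) for v in range(110,132)])
```

```text
[(array([453.459 , 259.3312]), np.int32(634), ((451.0, 259.5), (29.0, 26.0), 90.0))] [(array([382.9423, 121.7051]), np.int32(156), ((383.5, 123.0), (16.0, 13.0), 90.0))]
head centre [ 0.451  -0.3531  0.0892] 0.0027618286862216295
0.074 [377.117  114.6575] [389.895  126.9205] top view ctr (np.float64(446.48353278920627), np.float64(259.6214078395713))
0.079 [377.2385 113.1223] [390.0527 125.4033] top view ctr (np.float64(447.2997343770071), np.float64(259.65202589872666))
red-blue col 383 [(110, 37), (111, 37), (112, 37), (113, 36), (114, 38), (115, 40), (116, 41), (117, 44), (118, 44), (119, 45), (120, 45), (121, 42), (122, 39), (123, 35), (124, 34), (125, 30), (126, 17), (127, -1), (128, -12), (129, -13), (130, -15), (131, -13)]
```

Run:
```python
from h import *
t=cv2.imread("pics/t8.png").astype(int); s=cv2.imread("pics/s7.png").astype(int)
m=lambda im:(im[...,2]-im[...,0]>8)&(im.sum(2)<260)
bt=blobs(m(t),(430,245,465,275),20); m2=lambda im:(im[...,2]-im[...,0]>10)&(im.sum(2)<330)
bs=blobs(m2(s),(370,108,396,132),20)
for b in bt+bs: print(b)
p,e=tri(bt[0][0],bs[0][0]); print("head",p.round(4),round(e,4)); print(s[110:130,383].sum(1))
```

```text
(array([446.27040816, 259.66326531]), np.int32(196), ((446.0, 260.0), (14.0, 16.0), 90.0))
(array([383.03305785, 121.34710744]), np.int32(121), ((383.5, 123.5), (15.0, 11.0), 90.0))
head [ 0.4502 -0.331   0.1048] 0.0016
[492 494 491 486 445 361 268 220 215 217 218 205 196 186 187 191 204 224
 236 232]
```

The stopper's head edges (v 115.1 and 126.4) and its top-view centre match the home position, so I'm handing in.

```bash
python3 -c "
from station import ticket; print(ticket.sign_off())"
```

```text
the job is handed in; nothing more can be done
None
```

I handed the job in at about 23 s: both dice lie balanced across the ridge, clear of each other and the cube, the stopper is fully home in the upright flask, and the cube, magnifier, drill and burnisher were not touched; the sign-off returned no verdict.

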